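# Press a vented lid square into a culture canister

### The arm

A 7-joint arm with a two-finger parallel gripper is mounted at the origin on the work surface. World frame = base frame: x ahead of the robot, y to its left, z up, the work surface at z = 0. Lengths are in m, angles in rad, forces in N, time in s.
With the tool pointing down it reaches from about 0.4 to 0.85 m from the base axis. Payload 4.5 kg.
Tool frame: the origin (TCP) lies at the centre of the arm's flange, where the gripper is bolted on; the fingertips stand r.tcp_to_tips ahead of it and the grasp point (between the pads) lies 147 mm ahead of it (r.tcp_to_tips is the distance from the TCP to the fingertips, in m); x points along the fingers, y is the direction in which the jaws open and shut, and the axes are right-handed (so a half turn about x gives the same grasp; the last joint's range is limited). The gripper opens to 88 mm and grips with 3 to 60 N. Pads are 18 mm wide; open, the fingers measure 123 mm over their backs; the gripper's body (75 mm by 187 mm) begins 45 mm behind the grasp point.
Start: joints at [-1.303, 0.689, -0.195, 1.565, 0.157, 0.902, -0.215], TCP at [0.145, 0.608, 0.405] pointing down, gripper open.
Joint ranges: [-3.01, 3.01], [-0.46, 2.08], [-1.47, 1.51], [0.13, 2.56], [-1, 4.14], [0.04, 2.09], [-2.66, 2.66]. Speed limits (rad/s): [2.57, 2.57, 3.14, 3.14, 3.14, 3.14, 3.14].

### API

Orientations are given as a unit quaternion [x, y, z, w].
In Python, from plant import r, eyes gives the robot as it stands.
- The arm moves only by the tool carry_out, never from a script. Its argument "targets" is text: rows parted by semicolons, each of 5 numbers parted by spaces: the opening, from 0 (shut) to 1 (fully open), then the shift along the tool's x, y, z in mm, then the turn about the tool's x in rad. A call has 1 to 20 rows; each row shifts and turns the commanded pose from where the row before left it, along the tool's axes as they then stand; what a row does not reach is not made up. A row lasts 1/12 s, in which the tool goes at most 41.7 mm and 7.16 degrees, less where a joint would pass 70% of its speed; a pose out of reach is approached as far as the arm can. A call is refused whole if a number of a shift passes 41.7 or a number of a turn 0.125, either way. A call with a gripper value outside its range is refused whole. The fingers move at their own pace and stop on an object; "force" is the grip in N (left out, the last holds). Time passes only in rows, so rows that do not move let the fingers close. It gives the time, the measured TCP pose, the force and the opening at its end, in the units of the state.
- r.get_state(): the state, without advancing time (a new reading comes with each control period).
- eyes.snapshot(name): name is "side" or "top" or "wrist"; returns (picture, depth): 400x640x3 uint8, blue, green, red; 400x640 float32, m along the optical axis (not along the pixel's ray), 0 where there is no reading.
- eyes.camera_params(name): a dict with "intrinsics" (3x3 intrinsics, pixels), "rvec" (rotation vector, rad) and "tvec" (3), from world to camera coordinates, as OpenCV has them; the wrist camera has in their place "T_tool_cam" (4x4, takes a point from camera to tool coordinates, whose origin is the TCP and whose axes are the tool frame's). Camera axes: x right, y down, z forward; pixel columns grow to the right and rows downward; lengths in m; the calibration is good to about 2 mm. A picture is of the moment at which its call begins: read the wrist's pose just before it. camera_params takes no time and is no camera call.
- r.finish_job(): hands the job in, once; it reports no verdict.
The state is a dict: "clock": time; "q": joint angles; "qd": joint speeds; "joint_torque": joint torques, N m; "tool_pos": TCP position; "eef_rot": TCP orientation; "contact_force": force on the tool from outside, world axes, zero at the start; "moment": the same for the moment, N m; "opening": opening from 0.0 (shut) to 1.0 (fully open).
Only numpy, scipy, OpenCV 4.12 (cv2) and the standard library are available. Lean on these libraries where they do the work, as an engineer would, in place of code of your own. Each camera call takes 0.05 s, during which the arm holds its last target.

### The job

Close the culture canister: pick up the vented lid by a lug, set it in the canister's mouth and let go, then press it down a little at a time on alternate sides of its rim, so that it goes in square without cocking, until its flange sits fully home on the canister's edge all round; finish with a firm push on each side so that it bears tight. Go gently, without knocks, press only on the metal rim and never on the paper filter in the middle, and leave the jars and the lamp alone.

Things in the scene. Friction and masses are not known exactly. Their poses are not given: they have to be found in the camera images.
- lid: Loose round aluminium plug lid, 0.15 to 0.24 kg, at first lying right way up on the bench. Origin: centre of the underside of its flange (148 mm diameter, 4 mm thick), 24 mm above the bench at the start; z up out of the lid, x through its two lugs. Over 40 N from the fingers dents it as it goes in. More than 5 degrees of tilt in the mouth cocks it.
- rim (a point): Centre of the flat top of the lid's raised metal rim, on the lid's axis 10 mm above the lid's origin, axes as the lid. The rim is a ring of 120 mm inner and 144 mm outer diameter: press on it 66 mm from the axis, clear of the lugs. In the first few millimetres the lid rocks easily about its middle: push one side down only about 3 to 4 mm at a time.
- plug_foot (a point): Centre of the lid's underside, 24 mm below the lid's origin, axes as the lid. The plug that enters the canister is 132 mm in diameter, its lowest 10 mm tapering, at first gently to 129 mm, then steeply to 118 mm at the foot.
- lug_a (a point): Centre of the top of the lid's lug on its +x side, 66 mm from the axis and 32 mm above the lid's origin (22 mm above the rim). The lug stands upright on the rim, 10 mm thick along the lid's x, 24 mm wide along y. Lift the lid by one lug pinched across the 10 mm, one finger inside the rim and one outside; grip firmly, the lid hangs to one side.
- lug_b (a point): The same for the equal lug on the lid's -x side.
- filter: Fragile white paper filter disc, 117 mm diameter, fixed in the middle of the lid; its face is 5.5 mm above the lid's origin, 4.5 mm below the rim's top. Same origin and axes as the lid. More than 4 N of pressing spoils it.
- mouth (a point): Centre of the canister's mouth, on the plane of its upper edge, z up. Fully home, the lid's origin is level with this point. A lid just laid in rests on the beads with its origin 8 to 11 mm above this point.
- beads (a point): On the canister's axis, 6 mm below the mouth: level of eight sprung steel beads round the wall, 131 mm free between them. They centre the lid's taper, then grip its plug by friction that varies from run to run. Pushing one side of the rim takes roughly 5 to 14 N and sends that side down while the other stays or rises a little; it stiffens suddenly when that side's flange reaches the edge.
- canister: Round open aluminium can, 150 mm outer diameter, 80 mm tall, 5 mm wall, fixed to the bench inside a flat grey ring (176 mm diameter, 10 mm high). Origin: centre of its underside on the bench, z up. The lid's flange comes to rest on its upper edge.
- jar_a: Bystander: capped green glass jar, 68 mm diameter, 95 mm tall; origin at the centre of its underside.
- jar_b: Bystander: capped clear glass jar, 68 mm diameter, 95 mm tall; origin at the centre of its underside.
- lamp: Bystander: glass spirit lamp with a brass collar, 76 mm diameter, 69 mm tall; origin at the centre of its underside.
- edge: The canister's upper edge: a metal ring of 151 mm outer and 140 mm inner diameter, its top level with the mouth, on which the lid's flange comes to bear. Same origin and axes as the canister. A firm last push of 12 to 20 N on the rim, side after side, makes it bear tight. Meet the rim slowly, below about 20 mm/s: a knock can pass 40 N.

How it is judged:
By the outcome, as a careful person would: the job done as asked, in the order asked, and still so for the second after the job is handed in, with the robot touching nothing.
It also fails if it takes over 72 s, if anything falls off the work surface, if the arm or the gripper's body presses on something with over 40 N, if the wrist force passes 120 N, or if a joint passes its speed limit or range.

## Working session

There is one attempt and no reset: what is moved stays moved. The work goes in short steps, Python scripts to look and compute and a tool call to move; the robot and the scene stay as the last step left them, time stands still between calls to the robot, and variables do not carry over. Pictures are saved under pics/ and viewed, and the job is handed in when it is done.

Besides the shell and the picture viewer there is one more tool, called after "Request:" in YAML: its name, and indented under it one key for each argument. carry_out: Moves the arm, as the interface text tells. Its arguments: {"type":"object","properties":{"targets":{"type":"string"},"force":{"type":"number"}},"required":["targets"]}

```bash
ls; mkdir -p pics; python3 - <<'E'
from plant import r, eyes
import cv2,numpy as np
np.set_printoptions(precision=4,suppress=True)
s=r.get_state(); print(s, r.tcp_to_tips)
for n in ("top","side"):
    p,d=eyes.snapshot(n); cv2.imwrite(f"pics/{n}0.png",p); np.save(f"pics/{n}0.npy",d); print(n,eyes.camera_params(n))
print(eyes.camera_params("wrist"))
E
```

```text
pics
{'clock': 0.0, 'q': array([-1.3032,  0.69  , -0.1945,  1.5664,  0.1573,  0.9025, -0.2151]), 'qd': array([-0.0004, -0.0002, -0.0008, -0.0017, -0.0018,  0.0012, -0.    ]), 'joint_torque': array([ -0.0008, -52.7567,  -1.2672, -15.3433,  -0.0527,   0.0065,
         0.0002]), 'tool_pos': array([0.1448, 0.6077, 0.4039]), 'eef_rot': array([ 0.0818,  0.7023, -0.0831,  0.7023]), 'contact_force': array([ 0.8413,  1.414 , -0.0134]), 'moment': array([ 0.0388, -0.0051,  0.001 ]), 'opening': 1.0001111191308483} 0.166
top {'intrinsics': array([[492.3671,   0.    , 330.1795],
       [  0.    , 492.3671, 199.6883],
       [  0.    ,   0.    ,   1.    ]]), 'rvec': array([ 2.2084, -1.9708,  0.2302]), 'tvec': array([-0.0502,  0.6255,  1.0627])}
side {'intrinsics': array([[387.4398,   0.    , 318.3181],
       [  0.    , 387.4398, 197.6723],
       [  0.    ,   0.    ,   1.    ]]), 'rvec': array([ 2.2205, -0.7984,  0.3705]), 'tvec': array([-0.4711,  0.3269,  0.5973])}
{'intrinsics': array([[277.6376,   0.    , 317.1933],
       [  0.    , 277.6376, 199.8217],
       [  0.    ,   0.    ,   1.    ]]), 'T_tool_cam': array([[ 0.0004, -0.3153,  0.949 ,  0.019 ],
       [ 1.    , -0.0006, -0.0006,  0.0005],
       [ 0.0008,  0.949 ,  0.3153, -0.0821],
       [ 0.    ,  0.    ,  0.    ,  1.    ]])}
```

View pics/top0.png

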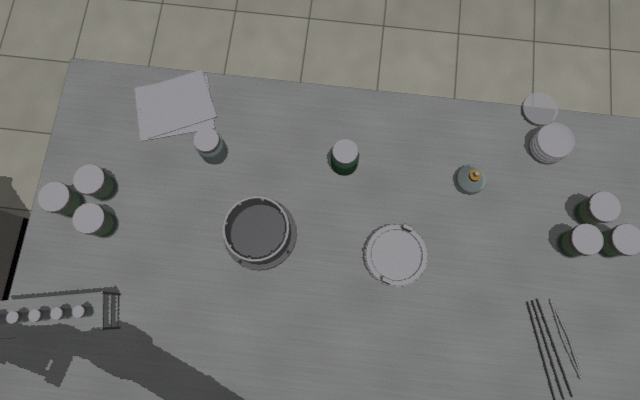

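View pics/side0.png

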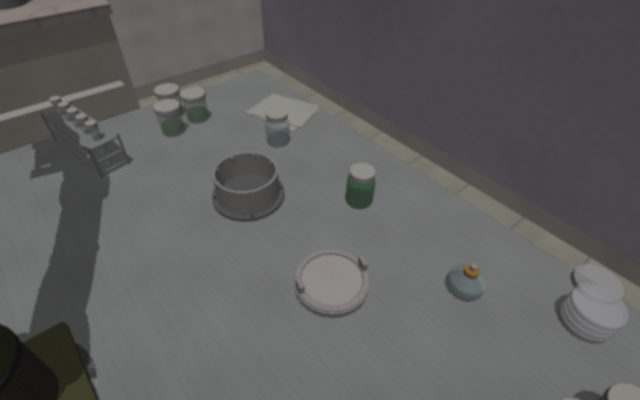

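```bash
cat > h.py <<'E'
import numpy as np,cv2
from scipy.spatial.transform import Rotation as R
np.set_printoptions(precision=4,suppress=True)
def campose(eyes,name,s=None):
    c=eyes.camera_params(name);K=c["intrinsics"]
    if name=="wrist":
        T=np.eye(4);T[:3,:3]=R.from_quat(s["eef_rot"]).as_matrix();T[:3,3]=s["tool_pos"]
        return K,T@c["T_tool_cam"]
    Rm=cv2.Rodrigues(np.array(c["rvec"]))[0];T=np.eye(4);T[:3,:3]=Rm.T;T[:3,3]=-Rm.T@np.ravel(c["tvec"]);return K,T
def onplane(K,T,uv,z):
    uv=np.atleast_2d(uv).astype(float);d=np.c_[uv,np.ones(len(uv))]@np.linalg.inv(K).T@T[:3,:3].T
    return T[:3,3]+d*((z-T[2,3])/d[:,2])[:,None]
def proj(K,T,P):
    p=(np.atleast_2d(P)-T[:3,3])@T[:3,:3];p=p@K.T;return p[:,:2]/p[:,2:]
E
python3 - <<'E'
from plant import r, eyes
from h import *
p=cv2.imread("pics/top0.png");d=np.load("pics/top0.npy")
cv2.imwrite("pics/top0c.png",cv2.resize(p[180:300,210:450],None,fx=3.3,fy=3.3,interpolation=cv2.INTER_CUBIC))
K,T=campose(eyes,"top");print(T)
for n,uv,z in [("can",(257,230),.08),("lid",(396,254),.034),("lugtop",(407,229),.056),("lugbot",(386,280),.056),("jarA",(345,150),.095),("jarB",(206,140),.095),("lamp",(471,178),.05)]: print(n,onplane(K,T,uv,z))
v,u=np.mgrid[0:400,0:640]
P=np.c_[u.ravel(),v.ravel(),np.ones(u.size)]@np.linalg.inv(K).T*d.ravel()[:,None]@T[:3,:3].T+T[:3,3]
P=P.reshape(400,640,3)
for c,uv in (("can",(257,230)),("lid",(396,254))):
    m=np.hypot(u-uv[0],v-uv[1])<45; Z=P[...,2][m]
    print(c,np.histogram(Z,bins=np.arange(-.01,.12,.005)))
m=(np.hypot(u-257,v-230)<45)&(abs(P[...,2]-.08)<.006);Q=P[m]
A=np.c_[2*Q[:,:2],np.ones(len(Q))];x=np.linalg.lstsq(A,(Q[:,:2]**2).sum(1),rcond=None)[0];print("canfit",x[:2],np.sqrt(x[2]+x[0]**2+x[1]**2),Q[:,2].mean())
m=(np.hypot(u-396,v-254)<45)&(P[...,2]>.022);Q=P[m];print("lidmean",Q.mean(0), Q[:,:2].min(0),Q[:,:2].max(0))
E
```

```text
[[ 0.1133 -0.9669  0.2286  0.3676]
 [-0.9936 -0.1104  0.0257 -0.0082]
 [ 0.0004 -0.23   -0.9732  1.1781]
 [ 0.      0.      0.      1.    ]]
can [[0.5369 0.1771 0.08  ]]
lid [[ 0.5247 -0.1449  0.034 ]]
lugtop [[ 0.5822 -0.1627  0.056 ]]
lugbot [[ 0.4605 -0.1247  0.056 ]]
jarA [[ 0.7434 -0.0003  0.095 ]]
jarB [[0.731  0.3237 0.095 ]]
lamp [[ 0.7232 -0.3053  0.05  ]]
can (array([  25,  856, 1108,  842, 2062,  247,   58,   61,   57,   56,   63,
         54,   55,   61,   51,   64,   65,  316,  216,    4,    0,    0,
          0,    0,    0]), array([-0.01 , -0.005,  0.   ,  0.005,  0.01 ,  0.015,  0.02 ,  0.025,
        0.03 ,  0.035,  0.04 ,  0.045,  0.05 ,  0.055,  0.06 ,  0.065,
        0.07 ,  0.075,  0.08 ,  0.085,  0.09 ,  0.095,  0.1  ,  0.105,
        0.11 ,  0.115]))
lid (array([  36, 1514, 1587,   54,    0,    0,   33, 1228, 1476,  270,   13,
          8,   30,   59,    4,    0,    0,    0,    0,    0,    0,    0,
          0,    0,    0]), array([-0.01 , -0.005,  0.   ,  0.005,  0.01 ,  0.015,  0.02 ,  0.025,
        0.03 ,  0.035,  0.04 ,  0.045,  0.05 ,  0.055,  0.06 ,  0.065,
        0.07 ,  0.075,  0.08 ,  0.085,  0.09 ,  0.095,  0.1  ,  0.105,
        0.11 ,  0.115]))
canfit [0.5416 0.1808] 0.07191561091110667 0.07952754390967956
lidmean [ 0.5218 -0.1438  0.0451] [ 0.3676 -0.2192] [ 0.5977 -0.0082]
```

View pics/top0c.png

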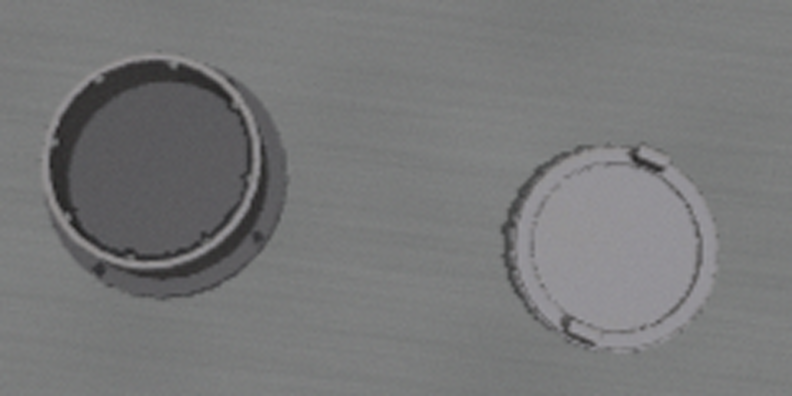

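```bash
cat >> h.py <<'E'
def yaw(s): # angle of tool y in world xy
    m=R.from_quat(s["eef_rot"]).as_matrix(); return np.arctan2(m[1,1],m[0,1])
def totool(s,dw):
    return R.from_quat(s["eef_rot"]).as_matrix().T@np.array(dw)
E
python3 - <<'E'
from plant import r, eyes
from h import *
s=r.get_state();print(R.from_quat(s["eef_rot"]).as_matrix(),np.degrees(yaw(s)))
K,T=campose(eyes,"side");print(T)
print(totool(s,[.3,-.25,0]))
E
```

```text
[[-0.0002  0.2316  0.9728]
 [-0.0016  0.9728 -0.2316]
 [-1.     -0.0016  0.0001]] 76.60674186266476
[[ 0.7651 -0.4314  0.478   0.216 ]
 [-0.6436 -0.5364  0.546  -0.454 ]
 [ 0.0208 -0.7254 -0.688   0.6579]
 [ 0.      0.      0.      1.    ]]
[ 0.0003 -0.1737  0.3497]
```

```bash
cat >> h.py <<'E'
def plan(p0,y0,wps,step=.035,dt=.115):
    # wps: list of (x,y,z,yaw); prints rows
    out=[];p=np.array(p0,float);y=y0
    for w in wps:
        t=np.array(w[:3]);n=int(np.ceil(max(np.linalg.norm(t-p)/step,abs(w[3]-y)/dt,1)))
        dp=(t-p)/n;dy=(w[3]-y)/n
        for i in range(n):
            c,s_=np.cos(y),np.sin(y)
            v=np.array([-dp[2],dp@[c,s_,0],dp@[s_,-c,0]])*1000
            out.append("%.1f %.1f %.1f %.3f"%(*v,-dy));p=p+dp;y+=dy
    return out
E
python3 - <<'E'
from plant import r
from h import *
s=r.get_state()
d=np.radians
o=plan(s["tool_pos"],yaw(s),[(.40,.45,.40,d(48)),(.56,.15,.36,d(10)),(.52,-.06,.32,d(-17.3))])
print(len(o));print("; ".join("1 "+x for x in o))
E
```

```text
26
1 0.4 -10.5 31.6 0.055; 1 0.4 -8.7 32.2 0.055; 1 0.4 -6.9 32.6 0.055; 1 0.4 -5.1 32.9 0.055; 1 0.4 -3.3 33.2 0.055; 1 0.4 -1.4 33.3 0.055; 1 0.4 0.4 33.3 0.055; 1 0.4 2.3 33.3 0.055; 1 0.4 4.1 33.1 0.055; 1 4.0 -11.6 32.0 0.066; 1 4.0 -9.4 32.7 0.066; 1 4.0 -7.3 33.2 0.066; 1 4.0 -5.0 33.6 0.066; 1 4.0 -2.8 33.9 0.066; 1 4.0 -0.6 34.0 0.066; 1 4.0 1.7 34.0 0.066; 1 4.0 4.0 33.8 0.066; 1 4.0 6.2 33.4 0.066; 1 4.0 8.4 33.0 0.066; 1 5.7 -10.8 28.6 0.068; 1 5.7 -8.9 29.2 0.068; 1 5.7 -6.9 29.8 0.068; 1 5.7 -4.8 30.2 0.068; 1 5.7 -2.8 30.4 0.068; 1 5.7 -0.7 30.5 0.068; 1 5.7 1.4 30.5 0.068
```

Request:
carry_out:
  targets: "1 0 -10 32 0.055; 1 0 -9 32 0.055; 1 0 -7 33 0.055; 1 0 -5 33 0.055; 1 0 -3 33 0.055; 1 0 -1 33 0.055; 1 0 0 33 0.055; 1 0 2 33 0.055; 1 0 4 33 0.055; 1 4 -12 32 0.066; 1 4 -9 33 0.066; 1 4 -7 33 0.066; 1 4 -5 34 0.066; 1 4 -3 34 0.066; 1 4 -1 34 0.066; 1 4 2 34 0.066; 1 4 4 34 0.066; 1 4 6 33 0.066; 1 4 8 33 0.066; 1 6 -11 29 0.068"
  force: 38

```text
clock: 1.77
tool_pos: [0.5591, 0.1193, 0.3587]
eef_rot: [0.473, 0.525, -0.471, 0.528]
contact_force: [0.2, 0.2, -0.3]
opening: 1.0
```

Request:
carry_out:
  targets: "1 6 -9 29 0.068; 1 6 -7 30 0.068; 1 6 -5 30 0.068; 1 6 -3 30 0.068; 1 6 -1 30 0.068; 1 6 1 30 0.068; 1 0 0 0 0; 1 0 0 0 0; 1 0 0 0 0"

```text
clock: 2.52
tool_pos: [0.5219, -0.0567, 0.3226]
eef_rot: [0.568, 0.422, -0.567, 0.421]
contact_force: [-0.7, 0.6, 0.9]
opening: 0.997
```

```bash
python3 - <<'E'
from plant import r, eyes
from h import *
s=r.get_state();print(s["clock"],s["tool_pos"],np.degrees(yaw(s)),s["q"],s["contact_force"],R.from_quat(s["eef_rot"]).as_matrix()[:,0])
p,d=eyes.snapshot("wrist");cv2.imwrite("pics/w1.png",p);np.save("pics/w1.npy",d)
K,T=campose(eyes,"wrist",s);np.save("pics/w1T.npy",T)
p2=cv2.resize(p,(800,500));cv2.imwrite("pics/w1b.png",p2)
for q in [(.521,-.144,.034),(.584,-.1633,.056),(.458,-.1241,.056),(.5416,.1808,.08)]: print(proj(K,T,q))
E
```

```text
2.5167 [ 0.5219 -0.0567  0.3226] -16.774330288220337 [-0.0534  0.6884  0.1216  1.9553 -0.1614  0.5072 -0.1108] [-0.7395  0.6059  0.8725] [-0.0001  0.001  -1.    ]
[[339.2399 265.7153]]
[[404.428  277.4329]]
[[277.0127 276.4804]]
[[ 233.3709 -158.7085]]
```

View pics/w1.png

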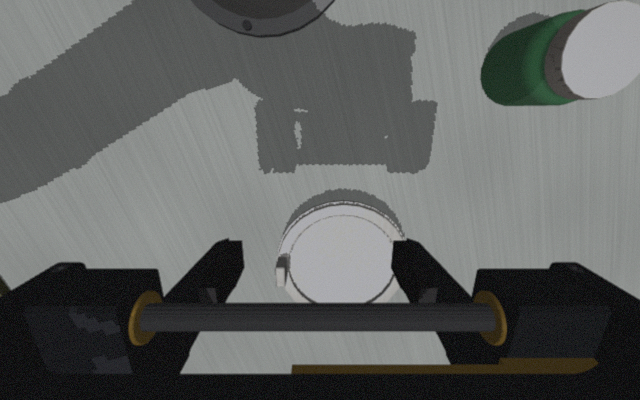

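```bash
python3 - <<'E'
from plant import r, eyes
from h import *
p=cv2.imread("pics/w1.png")
cv2.imwrite("pics/w1c.png",cv2.resize(p[180:320,240:440],None,fx=4,fy=4,interpolation=cv2.INTER_CUBIC))
p=cv2.imread("pics/top0.png")
cv2.imwrite("pics/t1c.png",cv2.resize(p[215:295,355:440],None,fx=7,fy=7,interpolation=cv2.INTER_CUBIC))
cv2.imwrite("pics/t2c.png",cv2.resize(p[190:275,215:300],None,fx=7,fy=7,interpolation=cv2.INTER_CUBIC))
E
```

```text
(no output)
```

View pics/w1c.png

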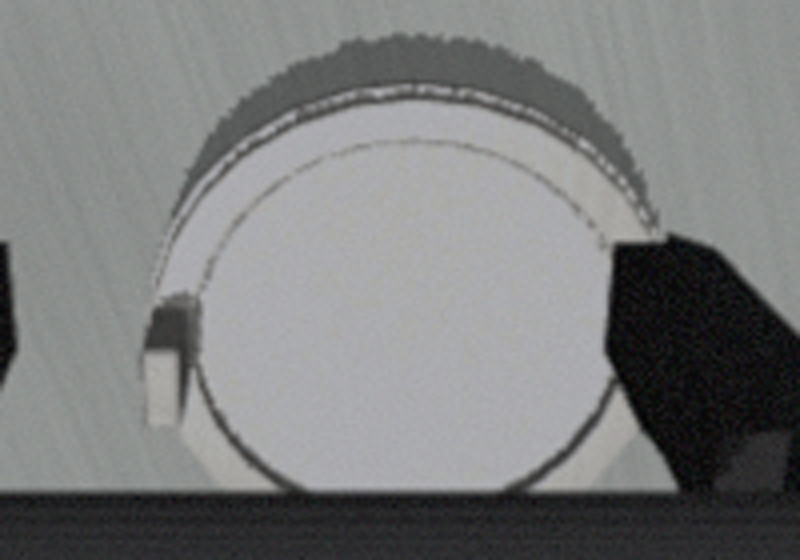

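View pics/t1c.png

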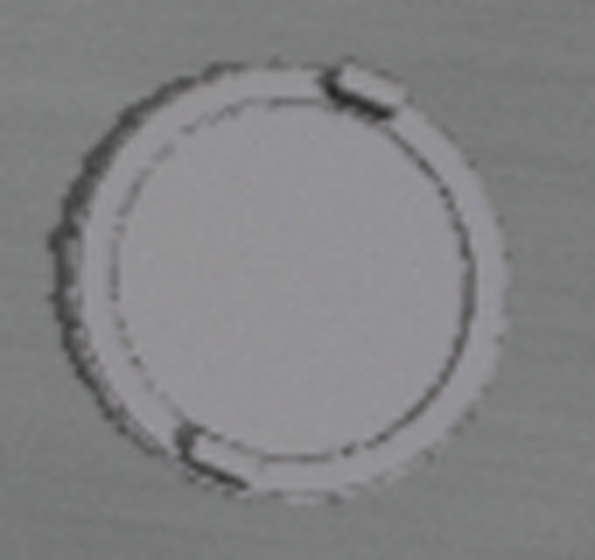

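View pics/t2c.png

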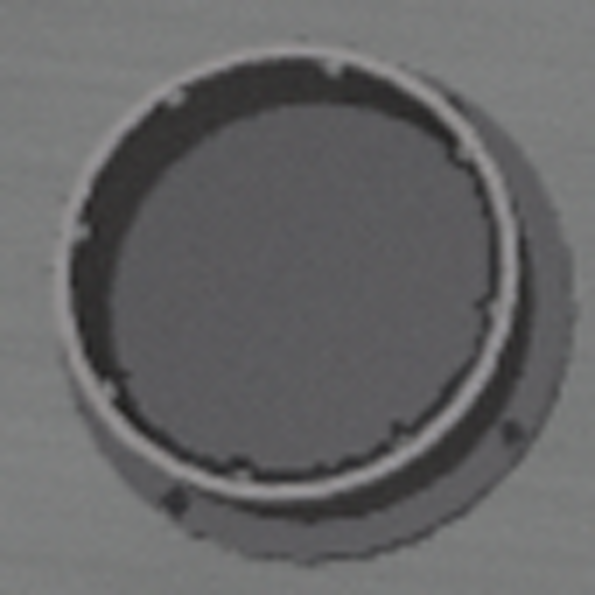

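```bash
python3 - <<'E'
from plant import r, eyes
from h import *
K,T=campose(eyes,"top")
g=lambda c,o,f:(np.array(c)+.5)/f-.5+np.array(o)
a=onplane(K,T,g((373,90),(355,215),7),.056)[0];b=onplane(K,T,g((222,460),(355,215),7),.056)[0]
print("lugs top",a,b,(a+b)/2,np.degrees(np.arctan2(*(a-b)[1::-1])),np.hypot(*(a-b)[:2]))
print("rim centre",onplane(K,T,g((293,281),(355,215),7),.0295),"flange circle") 
print("can",onplane(K,T,g((289,273),(215,190),7),.08))
K=eyes.camera_params("wrist")["intrinsics"];T=np.load("pics/w1T.npy")
print("lug wrist",onplane(K,T,g((163,389),(240,180),4),.056))
# edges of lug top
print(onplane(K,T,[g((145,389),(240,180),4),g((180,389),(240,180),4)],.056))
# filter inner circle points at z=.034/.0295
pts=[(201,290),(250,205),(330,155),(410,141),(490,152),(560,190),(606,245)]
P=onplane(K,T,[g(q,(240,180),4) for q in pts],.034)
A=np.c_[2*P[:,:2],np.ones(len(P))];x=np.linalg.lstsq(A,(P[:,:2]**2).sum(1),rcond=None)[0];print(x[:2],np.sqrt(x[2]+x[:2]@x[:2]))
pts=[(160,275),(200,200),(270,138),(340,107),(415,97),(500,108),(570,140),(650,225)]
P=onplane(K,T,[g(q,(240,180),4) for q in pts],.034)
A=np.c_[2*P[:,:2],np.ones(len(P))];x=np.linalg.lstsq(A,(P[:,:2]**2).sum(1),rcond=None)[0];print(x[:2],np.sqrt(x[2]+x[:2]@x[:2]))
E
```

```text
lugs top [ 0.5861 -0.1644  0.056 ] [ 0.46   -0.1254  0.056 ] [ 0.523  -0.1449  0.056 ] -17.183673918714515 0.13197406785226767
rim centre [[ 0.5237 -0.1465  0.0295]] flange circle
can [[0.5398 0.1801 0.08  ]]
lug wrist [[ 0.4612 -0.1256  0.056 ]]
[[ 0.4567 -0.1242  0.056 ]
 [ 0.4654 -0.1268  0.056 ]]
[ 0.5243 -0.1437] 0.05964929199028203
[ 0.5248 -0.1444] 0.07202676641356691
```

```bash
python3 - <<'E'
from plant import r
from h import *
s=r.get_state()
d=np.radians
o=plan(s["tool_pos"],yaw(s),[(.4606,-.1254,.235,d(-17.2)),(.4606,-.1254,.208,d(-17.2))],step=.025)
print(len(o));print("; ".join("0.5 "+x for x in o))
E
```

```text
8
0.5 14.6 -6.5 14.0 0.001; 0.5 14.6 -6.5 14.0 0.001; 0.5 14.6 -6.5 14.0 0.001; 0.5 14.6 -6.4 14.1 0.001; 0.5 14.6 -6.4 14.1 0.001; 0.5 14.6 -6.4 14.1 0.001; 0.5 13.5 0.0 0.0 -0.000; 0.5 13.5 0.0 0.0 -0.000
```

Request:
carry_out:
  targets: "0.5 15 -6.5 14 0.001; 0.5 15 -6.5 14 0.001; 0.5 15 -6.5 14 0.001; 0.5 15 -6.4 14 0.001; 0.5 14.5 -6.4 14 0.001; 0.5 13.5 -6.4 14 0.002; 0.5 10 0 0 0; 0.5 9 0 0 0; 0.5 8 0 0 0; 0.5 0 0 0 0; 0.5 0 0 0 0"

```text
clock: 3.48
tool_pos: [0.461, -0.1253, 0.2075]
eef_rot: [0.569, 0.42, -0.569, 0.42]
contact_force: [-0.5, -0.7, 0.2]
opening: 0.504
```

```bash
python3 - <<'E'
from plant import r, eyes
from h import *
s=r.get_state();print(s["clock"],s["tool_pos"],np.degrees(yaw(s)),s["contact_force"],R.from_quat(s["eef_rot"]).as_matrix()[:,0])
p,d=eyes.snapshot("wrist");cv2.imwrite("pics/w2.png",p)
p,d=eyes.snapshot("side");cv2.imwrite("pics/s2.png",cv2.resize(p[220:380,230:430],None,fx=4,fy=3.7))
print(totool(s,np.array([.4606,-.1254,.2035])-s["tool_pos"])*1000)
E
```

```text
3.4833 [ 0.461  -0.1253  0.2075] -17.127596345553 [-0.4638 -0.7129  0.2305] [ 0.0005  0.0007 -1.    ]
[ 3.987  -0.3467  0.2176]
```

View pics/w2.png

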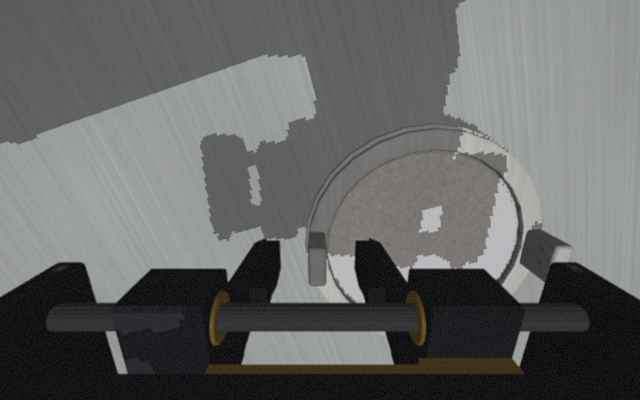

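View pics/s2.png

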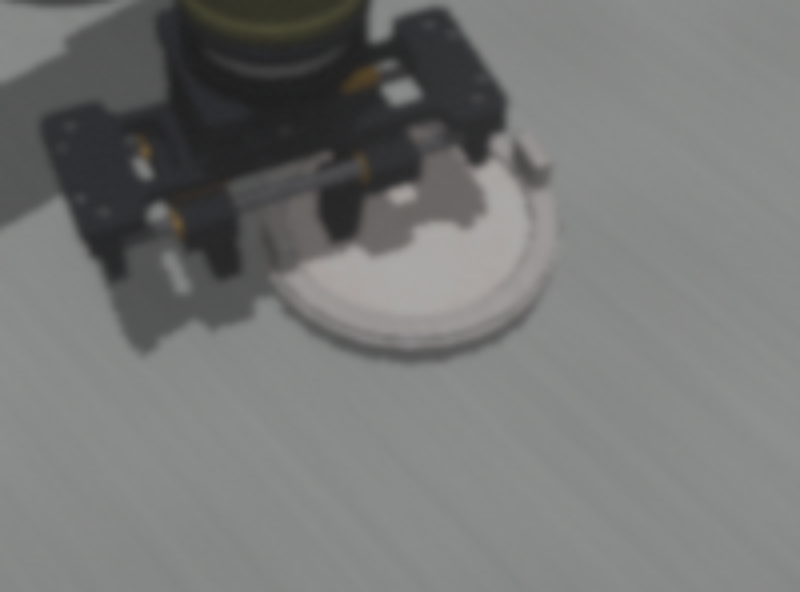

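Request:
carry_out:
  targets: "0.5 2 0 0 0; 0.5 2 0 0 0; 0.3 0 0 0 0; 0.2 0 0 0 0; 0.15 0 0 0 0; 0.1 0 0 0 0; 0.05 0 0 0 0; 0 0 0 0 0; 0 0 0 0 0; 0 0 0 0 0; 0 0 0 0 0; 0 0 0 0 0"
  force: 38

```text
clock: 4.58
tool_pos: [0.4603, -0.1264, 0.2038]
eef_rot: [0.569, 0.419, -0.569, 0.419]
contact_force: [0.7, -0.3, 1.6]
opening: 0.108
```

Request:
carry_out:
  targets: "0 -2 0 0 0; 0 -3 0 0 0; 0 -4 0 0 0; 0 -5 0 0 0; 0 -6 0 0 0; 0 0 0 0 0; 0 0 0 0 0; 0 0 0 0 0"

```text
clock: 5.25
tool_pos: [0.4602, -0.1264, 0.2238]
eef_rot: [0.569, 0.419, -0.569, 0.419]
contact_force: [-0.1, 0.1, -2.2]
opening: 0.112
```

```bash
python3 - <<'E'
from plant import r, eyes
from h import *
s=r.get_state();print(s["clock"],s["tool_pos"],np.degrees(yaw(s)),s["contact_force"],s["moment"],s["opening"],R.from_quat(s["eef_rot"]).as_matrix()[:,0])
p,d=eyes.snapshot("wrist");cv2.imwrite("pics/w3.png",p);np.save("pics/w3.npy",d)
K,T=campose(eyes,"wrist",s);np.save("pics/w3T.npy",T)
v,u=np.mgrid[0:400,0:640]
P=(np.c_[u.ravel(),v.ravel(),np.ones(u.size)]@np.linalg.inv(K).T*d.ravel()[:,None]@T[:3,:3].T+T[:3,3]).reshape(400,640,3)
for q in [(360,190),(400,180),(440,190),(480,200),(440,220),(480,230),(420,240)]:
    print(q,np.median(P[q[1]-3:q[1]+4,q[0]-3:q[0]+4].reshape(-1,3),axis=0))
p,d=eyes.snapshot("side");cv2.imwrite("pics/s3.png",cv2.resize(p[220:380,230:430],None,fx=4,fy=3.7))
E
```

```text
5.25 [ 0.4602 -0.1264  0.2238] -17.2442906820261 [-0.1495  0.0583 -2.1918] [-0.0522  0.1497 -0.0535] 0.11151575661635765 [ 0.0002  0.0001 -1.    ]
(360, 190) [ 0.495  -0.098   0.0504]
(400, 180) [ 0.5184 -0.0992  0.0504]
(440, 190) [ 0.5394 -0.112   0.0502]
(480, 200) [ 0.5611 -0.1251  0.0501]
(440, 220) [ 0.5364 -0.1307  0.0502]
(480, 230) [ 0.5587 -0.1447  0.05  ]
(420, 240) [ 0.5223 -0.1403  0.05  ]
```

View pics/w3.png

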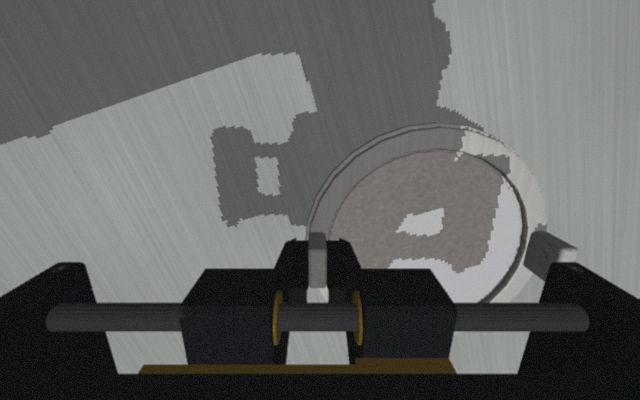

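View pics/s3.png

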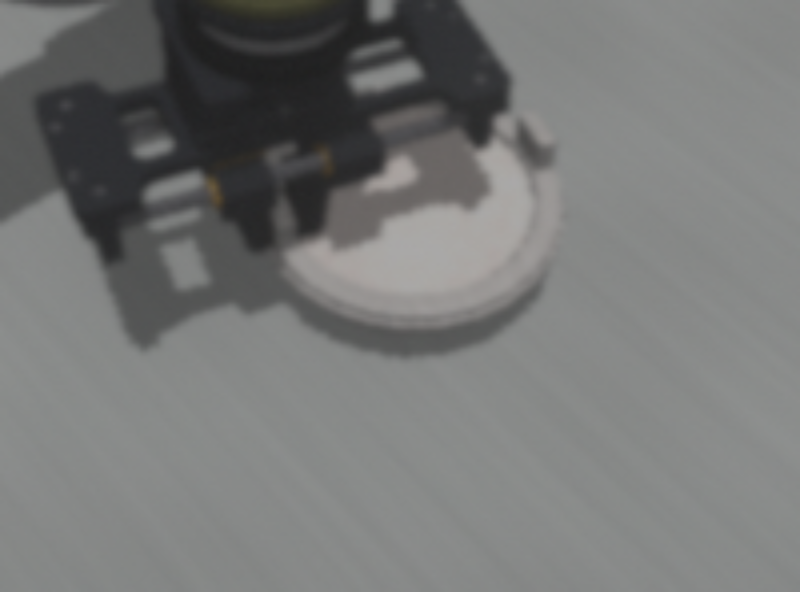

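```bash
python3 - <<'E'
from plant import r
from h import *
s=r.get_state()
print(totool(s,np.array([.485,.05,.345])-s["tool_pos"])*1000)
E
```

```text
[-121.4054  -28.5717 -175.8212]
```

Request:
carry_out:
  targets: "0 -4 -1 -4 0; 0 -7 -1.5 -8 0; 0 -9 -2 -12 0; 0 -10 -2.5 -16 0; 0 -11 -3 -19 0; 0 -12 -3 -20 0; 0 -12 -3 -20 0; 0 -12 -3 -20 0; 0 -12 -3 -18 0; 0 -12 -2.5 -15 0; 0 -10 -2 -12 0; 0 -6 -1 -8 0; 0 -4 0 -4 0; 0 0 0 0 0; 0 0 0 0 0; 0 0 0 0 0"

```text
clock: 6.68
tool_pos: [0.4857, 0.0489, 0.3443]
eef_rot: [-0.569, -0.419, 0.57, -0.419]
contact_force: [0.6, 0.5, -2.6]
opening: 0.11
```

```bash
python3 - <<'E'
from plant import r, eyes
from h import *
s=r.get_state();print(s["clock"],s["tool_pos"],np.degrees(yaw(s)),s["contact_force"],s["opening"])
p,d=eyes.snapshot("wrist");cv2.imwrite("pics/w4.png",p);np.save("pics/w4.npy",d)
K,T=campose(eyes,"wrist",s);np.save("pics/w4T.npy",T)
v,u=np.mgrid[0:400,0:640]
P=(np.c_[u.ravel(),v.ravel(),np.ones(u.size)]@np.linalg.inv(K).T*d.ravel()[:,None]@T[:3,:3].T+T[:3,3]).reshape(400,640,3);np.save("pics/w4P.npy",P)
print(proj(K,T,[(.5405,.1803,.08)]))
E
```

```text
6.6833 [0.4857 0.0489 0.3443] -17.32555938952425 [ 0.627   0.5038 -2.6079] 0.1101655881421411
[[334.5128  26.342 ]]
```

View pics/w4.png

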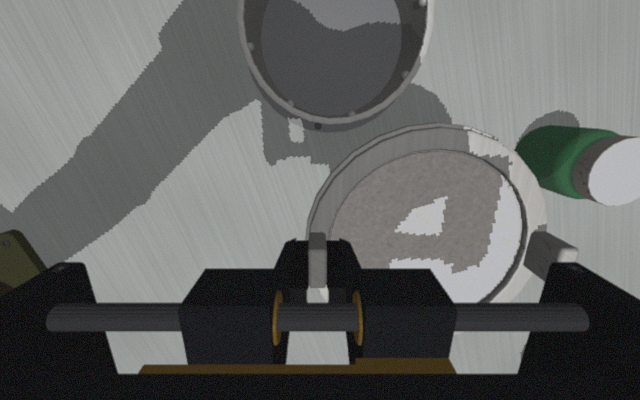

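```bash
python3 - <<'E'
from plant import r, eyes
from h import *
p=cv2.imread("pics/w4.png");P=np.load("pics/w4P.npy")
cv2.imwrite("pics/w4a.png",cv2.resize(p[0:140,230:440],None,fx=3.7,fy=3.7,interpolation=cv2.INTER_CUBIC))
cv2.imwrite("pics/w4b.png",cv2.resize(p[110:310,295:585],None,fx=2.75,fy=2.75,interpolation=cv2.INTER_CUBIC))
for q in [(360,190),(400,180),(440,190),(500,240),(440,220),(480,230),(420,240)]:
    print(q,np.median(P[q[1]-3:q[1]+4,q[0]-3:q[0]+4].reshape(-1,3),axis=0))
m=np.zeros((400,640),bool);m[0:135,225:445]=1;m&=abs(P[...,2]-.0795)<.004;Q=P[m];print(len(Q))
A=np.c_[2*Q[:,:2],np.ones(len(Q))];x=np.linalg.lstsq(A,(Q[:,:2]**2).sum(1),rcond=None)[0];print("canfit",x[:2],np.sqrt(x[2]+x[:2]@x[:2]),np.median(Q[:,2]))
E
```

```text
(360, 190) [0.5204 0.0771 0.1707]
(400, 180) [0.5438 0.076  0.1706]
(440, 190) [0.5648 0.0632 0.1706]
(500, 240) [0.5946 0.02   0.1705]
(440, 220) [0.5616 0.0442 0.1705]
(480, 230) [0.5837 0.0305 0.1703]
(420, 240) [0.5476 0.0348 0.1707]
2776
canfit [0.5413 0.1821] 0.07136641209819293 0.08066023470932057
```

View pics/w4a.png

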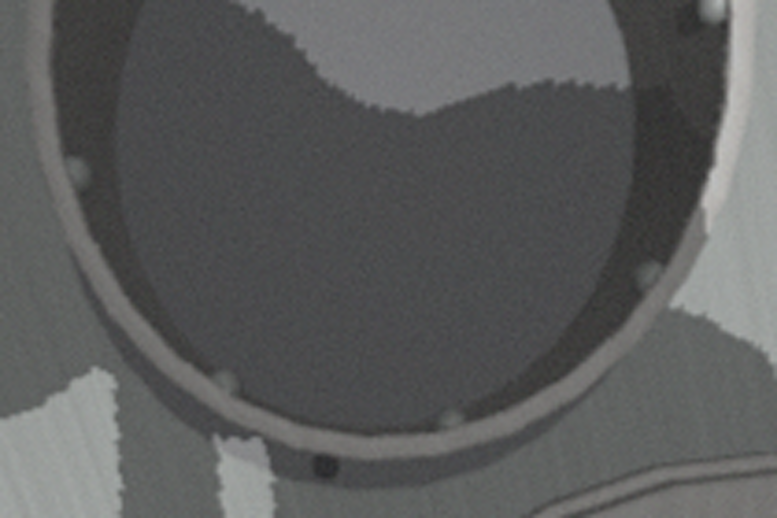

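View pics/w4b.png

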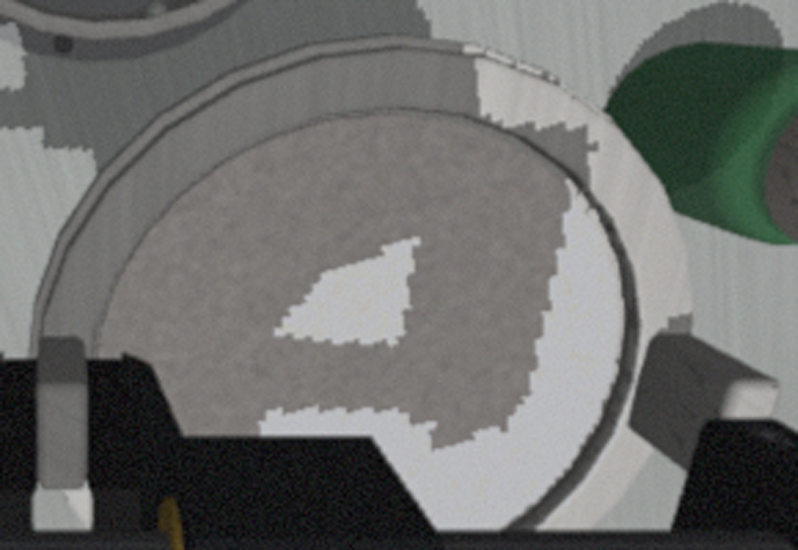

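```bash
python3 - <<'E'
from plant import r, eyes
from h import *
K=eyes.camera_params("wrist")["intrinsics"];T=np.load("pics/w4T.npy")
def fit(pts,o,f,z):
    P=onplane(K,T,[(np.array(q)+.5)/f-.5+np.array(o) for q in pts],z)
    A=np.c_[2*P[:,:2],np.ones(len(P))];x=np.linalg.lstsq(A,(P[:,:2]**2).sum(1),rcond=None)[0];return x[:2],np.sqrt(x[2]+x[:2]@x[:2])
c,rc=fit([(40,160),(75,255),(120,325),(190,390),(260,432),(330,455),(400,458),(480,447),(550,418),(610,380),(660,325),(705,235),(738,150),(752,60)],(230,0),3.7,.08);print("can",c,rc)
l,rl=fit([(150,225),(200,170),(250,135),(310,113),(390,107),(460,115),(520,137),(580,185),(637,300),(632,350),(600,430)],(295,110),2.75,.1745);print("lid",l,rl)
s=r.get_state();print(s["tool_pos"][:2]+.066*np.array([np.cos(yaw(s)),np.sin(yaw(s))]))
print("delta tool mm",totool(s,[*(c-l),0])*1000)
E
```

```text
can [0.5417 0.1817] 0.07461669582364533
lid [0.5487 0.0326] 0.05879801749559002
[0.5488 0.0292]
delta tool mm [  -0.0826  -51.1711 -140.2243]
```

Request:
carry_out:
  targets: "0 0 -1.5 -4 0; 0 0 -3 -8 0; 0 0 -4.5 -12 0; 0 0 -6 -16 0; 0 0 -7 -18 0; 0 0 -7 -18 0; 0 0 -7 -18 0; 0 5 -6 -16 0; 0 10 -5 -13 0; 0 12 -3 -9 0; 0 10 -1.5 -6 0; 0 6 -0.5 -3 0; 0 0 0 0 0; 0 0 0 0 0; 0 0 0 0 0"

```text
clock: 7.98
tool_pos: [0.4786, 0.1988, 0.3018]
eef_rot: [-0.57, -0.419, 0.57, -0.419]
contact_force: [0.6, 0.4, -2.6]
opening: 0.11
```

```bash
python3 - <<'E'
from plant import r, eyes
from h import *
s=r.get_state();print(s["clock"],s["tool_pos"],np.degrees(yaw(s)),s["contact_force"],s["opening"])
a=yaw(s);c=s["tool_pos"][:2]+.066*np.array([np.cos(a),np.sin(a)])-.001*np.array([np.sin(a),-np.cos(a)]);print("lid centre",c)
p,d=eyes.snapshot("side");cv2.imwrite("pics/s5.png",cv2.resize(p[80:260,150:350],None,fx=4,fy=3.3*1.0,interpolation=cv2.INTER_CUBIC))
p,d=eyes.snapshot("wrist");cv2.imwrite("pics/w5.png",p)
p,d=eyes.snapshot("top");cv2.imwrite("pics/t5.png",cv2.resize(p[170:290,180:340],None,fx=5,fy=5,interpolation=cv2.INTER_CUBIC))
E
```

```text
7.9833 [0.4786 0.1988 0.3018] -17.356205424481978 [ 0.5756  0.4284 -2.5698] 0.11038628151675058
lid centre [0.5419 0.1801]
```

View pics/s5.png

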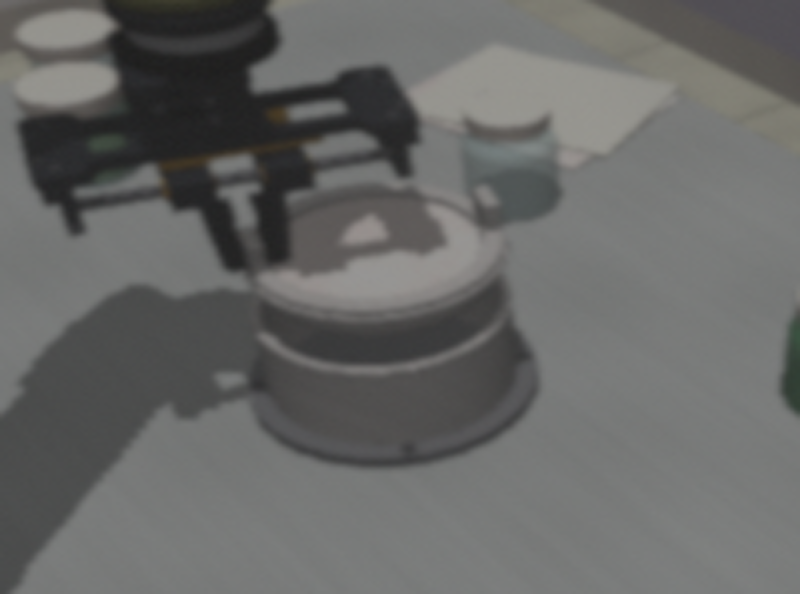

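View pics/w5.png

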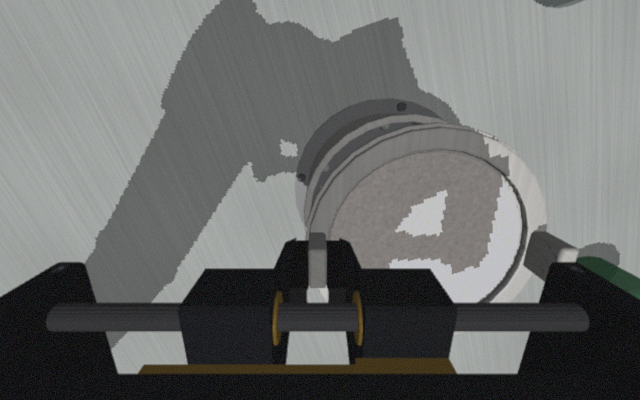

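View pics/t5.png

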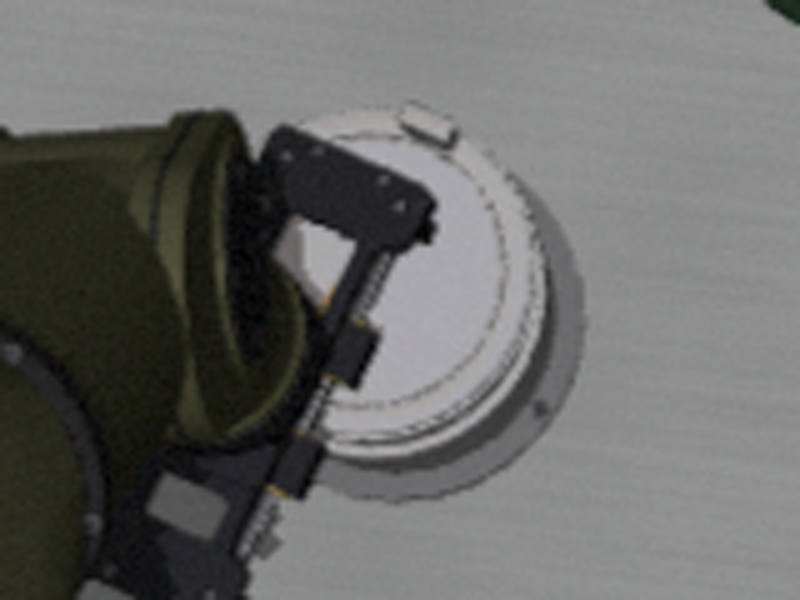

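```bash
python3 - <<'E'
from plant import r, eyes
from h import *
K,T=campose(eyes,"top");s=r.get_state();a=yaw(s)
e=np.array([np.cos(a),np.sin(a)])
L=onplane(K,T,(265.6,194.2),.154)[0];print(L,"centre",L[:2]-.066*e, s["tool_pos"][:2]+.132*e)
print(proj(K,T,[(.5408,.1803,.08)]))
E
```

```text
[0.6045 0.1577 0.154 ] centre [0.5414 0.1774] [0.6046 0.1599]
[[255.8395 228.1366]]
```

Request:
carry_out:
  targets: "0 2 0 -0.5 0; 0 3 0 -0.5 0; 0 3 0 -0.5 0; 0 3 0 0 0; 0 3 0 0 0; 0 2 0 0 0; 0 2 0 0 0; 0 1 0 0 0; 0 1 0 0 0; 0 1 0 0 0; 0 0 0 0 0; 0 0 0 0 0"

```text
clock: 9.13
tool_pos: [0.4787, 0.2013, 0.2807]
eef_rot: [0.569, 0.419, -0.569, 0.419]
contact_force: [-0.3, 0.8, -1.7]
opening: 0.108
```

Request:
carry_out:
  targets: "0 1 0 0 0; 0 1 0 0 0; 0 1 0 0 0; 0 0 0 0 0"

```text
clock: 9.47
tool_pos: [0.4786, 0.2013, 0.2775]
eef_rot: [-0.569, -0.419, 0.569, -0.419]
contact_force: [0.4, -0.5, -1.3]
opening: 0.107
```

Request:
carry_out:
  targets: "0 1 0 0 0; 0 1 0 0 0; 0 1 0 0 0; 0 0 0 0 0"

```text
clock: 9.8
tool_pos: [0.4786, 0.2013, 0.2745]
eef_rot: [-0.569, -0.419, 0.569, -0.419]
contact_force: [0.1, -0.0, -2.0]
opening: 0.111
```

Request:
carry_out:
  targets: "0 1 0 0 0; 0 1 0 0 0; 0 0 0 0 0; 0 0 0 0 0"

```text
clock: 10.13
tool_pos: [0.4787, 0.2013, 0.2726]
eef_rot: [-0.569, -0.419, 0.569, -0.419]
contact_force: [1.5, 0.6, -3.3]
opening: 0.116
```

```bash
python3 - <<'E'
from plant import r, eyes
from h import *
s=r.get_state();print(s["clock"],s["tool_pos"],np.degrees(yaw(s)),s["contact_force"],s["moment"],s["opening"])
p,d=eyes.snapshot("side");cv2.imwrite("pics/s6.png",cv2.resize(p[120:240,180:320],None,fx=5.6,fy=4.8,interpolation=cv2.INTER_CUBIC))
E
```

```text
10.1333 [0.4787 0.2013 0.2726] -17.244041320608655 [ 1.4765  0.5589 -3.3197] [-0.0032  0.235  -0.0871] 0.11564139397935931
```

View pics/s6.png

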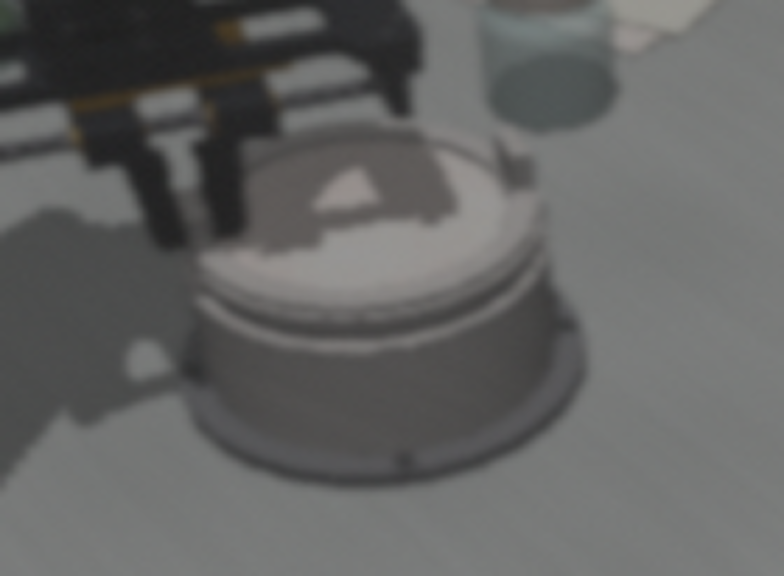

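Request:
carry_out:
  targets: "0 0.7 0 0 0; 0 0.7 0 0 0; 0 0.6 0 0 0; 0 0 0 0 0; 0 0 0 0 0"

```text
clock: 10.6
tool_pos: [0.4785, 0.2013, 0.2706]
eef_rot: [-0.569, -0.419, 0.57, -0.419]
contact_force: [-0.9, -0.0, -1.6]
opening: 0.112
```

```bash
python3 - <<'E'
from plant import r, eyes
from h import *
s=r.get_state();print(s["clock"],s["tool_pos"],np.degrees(yaw(s)),s["contact_force"],s["moment"],s["opening"])
p,d=eyes.snapshot("wrist");cv2.imwrite("pics/w7.png",p)
K,T=campose(eyes,"wrist",s);v,u=np.mgrid[0:400,0:640]
P=(np.c_[u.ravel(),v.ravel(),np.ones(u.size)]@np.linalg.inv(K).T*d.ravel()[:,None]@T[:3,:3].T+T[:3,3]).reshape(400,640,3)
m=np.zeros((400,640),bool);m[160:260,380:500]=1
Q=P[m];Q=Q[abs(Q[:,2]-np.median(Q[:,2]))<.004];x=np.linalg.lstsq(np.c_[Q[:,:2],np.ones(len(Q))],Q[:,2],rcond=None)[0]
print("filter z",np.median(Q[:,2]),"slope deg",np.degrees(x[:2]))
E
```

```text
10.6 [0.4785 0.2013 0.2706] -17.247410129663525 [-0.8622 -0.0176 -1.6144] [-0.1404  0.3832 -0.0654] 0.11200773314031014
filter z 0.09694803581595371 slope deg [-0.2811  0.0695]
```

Request:
carry_out:
  targets: "0 0.6 0 0 0; 0 0.6 0 0 0; 0 0 0 0 0; 0 0 0 0 0"

```text
clock: 10.98
tool_pos: [0.4784, 0.2013, 0.2695]
eef_rot: [-0.569, -0.42, 0.57, -0.419]
contact_force: [-2.5, -1.3, -0.1]
opening: 0.11
```

```bash
cat >> h.py <<'E'
def filt(r,eyes,box=(160,260,380,500)):
    s=r.get_state();p,d=eyes.snapshot("wrist")
    K,T=campose(eyes,"wrist",s);v,u=np.mgrid[0:400,0:640]
    P=(np.c_[u.ravel(),v.ravel(),np.ones(u.size)]@np.linalg.inv(K).T*d.ravel()[:,None]@T[:3,:3].T+T[:3,3]).reshape(400,640,3)
    m=np.zeros((400,640),bool);m[box[0]:box[1],box[2]:box[3]]=1
    Q=P[m];Q=Q[abs(Q[:,2]-np.median(Q[:,2]))<.004];x=np.linalg.lstsq(np.c_[Q[:,:2],np.ones(len(Q))],Q[:,2],rcond=None)[0]
    print(s["clock"],s["tool_pos"],s["contact_force"],s["moment"],"filter z",np.median(Q[:,2]),"slope deg",np.degrees(x[:2]))
    return p,P
E
python3 - <<'E'
from plant import r, eyes
from h import *
filt(r,eyes)
E
```

```text
10.9833 [0.4784 0.2013 0.2695] [-2.5103 -1.2576 -0.1255] [-0.1603  0.6033 -0.0172] filter z 0.09634531024978325 slope deg [0.0237 0.0197]
```

Request:
carry_out:
  targets: "0 0 -0.8 0.3 0; 0 0 0 0 0; 0.13 0 0 0 0; 0.15 0 0 0 0; 0.2 0 0 0 0; 0.3 0 0 0 0; 0.4 0 0 0 0; 0.4 0 0 0 0; 0.4 0 0 0 0"

```text
clock: 11.78
tool_pos: [0.4779, 0.2013, 0.2695]
eef_rot: [0.569, 0.419, -0.569, 0.419]
contact_force: [0.8, -0.3, -0.3]
opening: 0.4
```

```bash
python3 - <<'E'
from plant import r, eyes
from h import *
p,P=filt(r,eyes);cv2.imwrite("pics/w8.png",p)
E
```

```text
11.7833 [0.4779 0.2013 0.2695] [ 0.8131 -0.2772 -0.3391] [-0.0653  0.0502  0.0309] filter z 0.09597680091171747 slope deg [0.0193 0.0018]
```

View pics/w8.png

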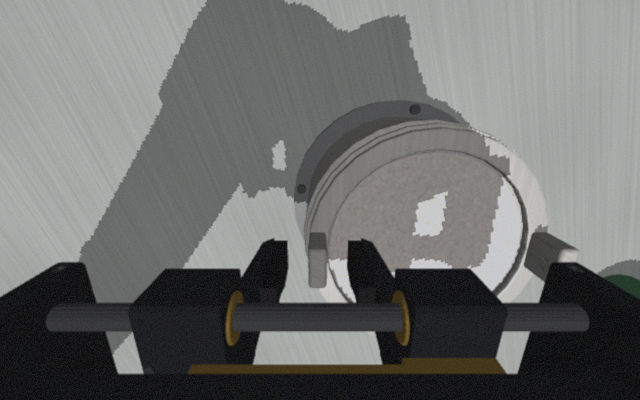

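Request:
carry_out:
  targets: "0.4 -8 0 0 0; 0.4 -14 0 0 0; 0.4 -12 0 0 0; 0.2 0 10 -10 0; 0 0 20 -20 0; 0 0 20 -19 0; 0 8 12 -12 0; 0 10 4 -4 0; 0 10 0 0 0; 0 3 0 0 0; 0 0 0 0 0; 0 0 0 0 0"

```text
clock: 12.83
tool_pos: [0.5591, 0.243, 0.2722]
eef_rot: [-0.569, -0.419, 0.57, -0.419]
contact_force: [-0.3, -1.1, 1.2]
opening: 0.008
```

```bash
python3 - <<'E'
from plant import r, eyes
from h import *
s=r.get_state();print(s["clock"],s["tool_pos"],np.degrees(yaw(s)),s["contact_force"],s["opening"])
p,d=eyes.snapshot("wrist");cv2.imwrite("pics/w9.png",p)
p,d=eyes.snapshot("side");cv2.imwrite("pics/s9.png",cv2.resize(p[120:240,180:320],None,fx=5.6,fy=4.8,interpolation=cv2.INTER_CUBIC))
E
```

```text
12.8333 [0.5591 0.243  0.2722] -17.279016799489163 [-0.313  -1.1499  1.2055] 0.008412111629593714
```

View pics/w9.png

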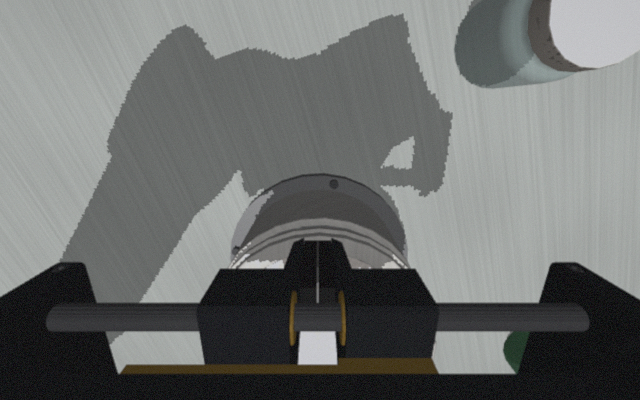

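View pics/s9.png

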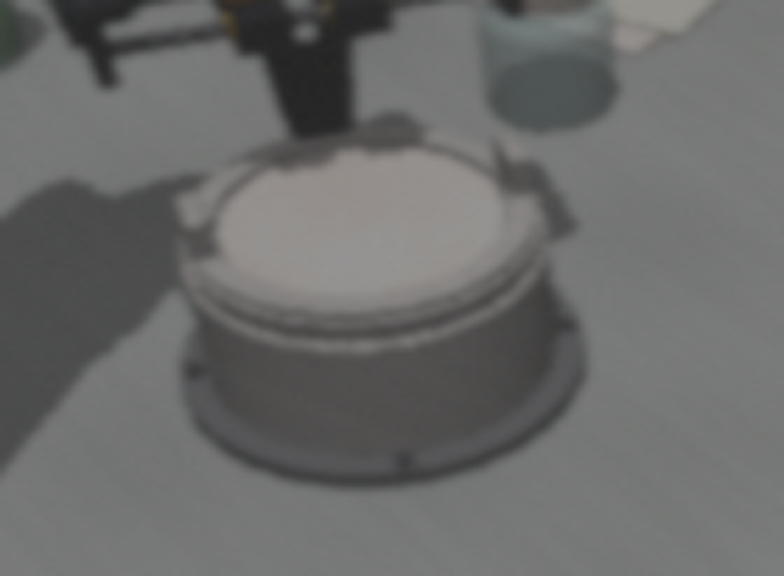

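Request:
carry_out:
  targets: "0 1 0.5 -0.8 0; 0 1 0.5 -0.8 0; 0 1 0 0 0; 0 1 0 0 0; 0 1 0 0 0; 0 0.5 0 0 0; 0 0 0 0 0"

```text
clock: 13.52
tool_pos: [0.5615, 0.245, 0.2668]
eef_rot: [-0.569, -0.419, 0.569, -0.419]
contact_force: [0.3, -0.9, 0.5]
opening: 0.004
```

Request:
carry_out:
  targets: "0 0.5 0 0 0; 0 0.5 0 0 0; 0 0 0 0 0"

```text
clock: 13.77
tool_pos: [0.5616, 0.245, 0.266]
eef_rot: [0.569, 0.419, -0.569, 0.419]
contact_force: [-0.1, -0.2, 0.0]
opening: 0.006
```

Request:
carry_out:
  targets: "0 0.8 0 0 0; 0 0.7 0 0 0; 0 0 0 0 0"

```text
clock: 14.02
tool_pos: [0.5616, 0.2452, 0.2646]
eef_rot: [0.569, 0.419, -0.569, 0.419]
contact_force: [0.8, 0.5, 0.5]
opening: 0.005
```

Request:
carry_out:
  targets: "0 0.8 0 0 0; 0 0.7 0 0 0; 0 0 0 0 0"

```text
clock: 14.27
tool_pos: [0.5616, 0.2453, 0.263]
eef_rot: [0.569, 0.42, -0.569, 0.419]
contact_force: [-0.2, 0.7, 1.1]
opening: 0.002
```

```bash
python3 - <<'E'
from plant import r, eyes
from h import *
for i in range(2):
    s=r.get_state();print(s["clock"],s["tool_pos"],s["contact_force"],s["moment"])
    p,d=eyes.snapshot("side")
cv2.imwrite("pics/s10.png",cv2.resize(p[120:240,180:320],None,fx=5.6,fy=4.8,interpolation=cv2.INTER_CUBIC))
K,T=campose(eyes,"side");v,u=np.mgrid[0:400,0:640]
P=(np.c_[u.ravel(),v.ravel(),np.ones(u.size)]@np.linalg.inv(K).T*d.ravel()[:,None]@T[:3,:3].T+T[:3,3]).reshape(400,640,3)
m=np.hypot(P[...,0]-.541,P[...,1]-.181)<.05; m&=abs(P[...,2]-.095)<.012
Q=P[m];x=np.linalg.lstsq(np.c_[Q[:,0]-.541,Q[:,1]-.181,np.ones(len(Q))],Q[:,2],rcond=None)[0];print(len(Q),x[2],np.degrees(x[:2]))
E
```

```text
14.2667 [0.5616 0.2453 0.263 ] [-0.1721  0.7096  1.0718] [0.0299 0.038  0.032 ]
14.3167 [0.5616 0.2452 0.263 ] [0.524  1.7343 0.9502] [ 0.0743  0.0345 -0.0041]
909 0.09477452022618 [-0.4148 -1.712 ]
```

View pics/s10.png

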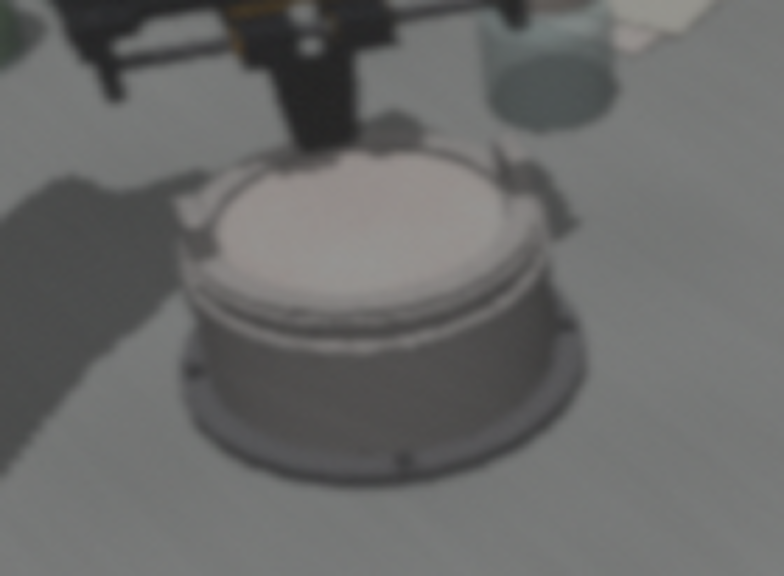

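Request:
carry_out:
  targets: "0 -5 0 0 0; 0 -8 0 2 0; 0 0 0 12 0; 0 0 0 24 0; 0 0 0 30 0; 0 0 0 30 0; 0 0 0 22 0; 0 0 0 10 0; 0 4 0 4 0; 0 2 0 0 0; 0 0 0 0 0; 0 0 0 0 0"

```text
clock: 15.37
tool_pos: [0.5221, 0.1188, 0.2697]
eef_rot: [0.569, 0.42, -0.568, 0.42]
contact_force: [0.0, -0.4, 0.0]
opening: 0.006
```

```bash
cat >> h.py <<'E'
def tilt(r,eyes,show=None):
    s=r.get_state();p,d=eyes.snapshot("side")
    if show: cv2.imwrite(show,cv2.resize(p[120:240,180:320],None,fx=5.6,fy=4.8,interpolation=cv2.INTER_CUBIC))
    K,T=campose(eyes,"side");v,u=np.mgrid[0:400,0:640]
    P=(np.c_[u.ravel(),v.ravel(),np.ones(u.size)]@np.linalg.inv(K).T*d.ravel()[:,None]@T[:3,:3].T+T[:3,3]).reshape(400,640,3)
    c=np.array([.541,.181]);e=np.array([.9553,-.2957]);f=np.array([.2957,.9553])
    D=P[...,:2]-c
    m=(np.hypot(D[...,0],D[...,1])<.052)&(abs(P[...,2]-.092)<.014)
    for i in range(3):
        Q=P[m];x=np.linalg.lstsq(np.c_[(Q[:,:2]-c)@e,(Q[:,:2]-c)@f,np.ones(len(Q))],Q[:,2],rcond=None)[0]
        pred=(D@e)*x[0]+(D@f)*x[1]+x[2];m&=abs(P[...,2]-pred)<.003
    print(round(s["clock"],2),s["tool_pos"],"r",(s["tool_pos"][:2]-c)@np.c_[e,f],"F",s["contact_force"],"n",len(Q),"filter z %.4f"%x[2],"tilt deg lid x,y",np.degrees(x[:2]),"side +y %.4f -y %.4f +x %.4f -x %.4f"%(x[2]+.066*x[1],x[2]-.066*x[1],x[2]+.066*x[0],x[2]-.066*x[0]))
E
python3 - <<'E'
from plant import r, eyes
from h import *
tilt(r,eyes,"pics/s11.png")
E
```

```text
15.37 [0.5221 0.1188 0.2697] r [ 0.0004 -0.065 ] F [ 0.003  -0.367   0.0092] n 407 filter z 0.0947 tilt deg lid x,y [ 0.0387 -1.6746] side +y 0.0928 -y 0.0966 +x 0.0948 -x 0.0947
```

View pics/s11.png

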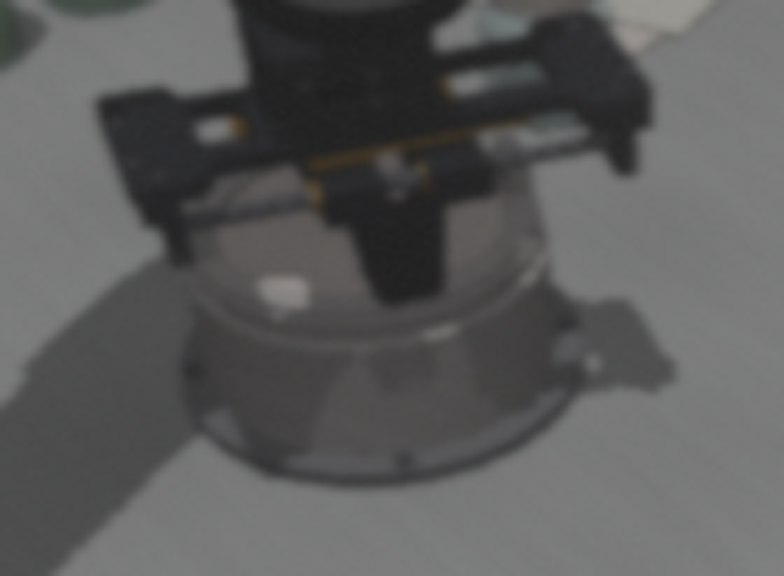

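Request:
carry_out:
  targets: "0 1 0 0.8 0; 0 1 0 0.8 0; 0 1 0 0 0; 0 1 0 0 0; 0 1 0 0 0; 0 1 0 0 0; 0 0.7 0 0 0; 0 0 0 0 0; 0 0 0 0 0"

```text
clock: 16.17
tool_pos: [0.5214, 0.1154, 0.2634]
eef_rot: [0.569, 0.419, -0.569, 0.419]
contact_force: [-0.4, -0.4, 3.0]
opening: 0.003
```

```bash
python3 - <<'E'
from plant import r, eyes
from h import *
tilt(r,eyes)
E
```

```text
16.17 [0.5214 0.1154 0.2634] r [ 0.0007 -0.0685] F [-0.368  -0.4488  2.9721] n 379 filter z 0.0933 tilt deg lid x,y [-0.1322 -0.1112] side +y 0.0931 -y 0.0934 +x 0.0931 -x 0.0934
```

Request:
carry_out:
  targets: "0 0.8 0 -0.7 0; 0 0.8 0 -0.7 0; 0 0.4 0 0 0; 0 0 0 0 0"

```text
clock: 16.55
tool_pos: [0.5215, 0.1156, 0.2614]
eef_rot: [-0.569, -0.419, 0.57, -0.419]
contact_force: [-2.7, -2.5, 4.2]
opening: 0.004
```

Request:
carry_out:
  targets: "0 -5 0 0 0; 0 -7 0 -2 0; 0 0 0 -12 0; 0 0 0 -24 0; 0 0 0 -30 0; 0 0 0 -30 0; 0 0 0 -22 0; 0 0 0 -10 0; 0 4 0 -3.5 0; 0 2 0 0 0; 0 0 0 0 0; 0 0 0 0 0"

```text
clock: 17.55
tool_pos: [0.5612, 0.2424, 0.2671]
eef_rot: [-0.569, -0.418, 0.571, -0.419]
contact_force: [-0.2, -0.7, -0.1]
opening: 0.007
```

```bash
python3 - <<'E'
from plant import r, eyes
from h import *
tilt(r,eyes)
E
```

```text
17.55 [0.5612 0.2424 0.2671] r [0.0011 0.0646] F [-0.1761 -0.6877 -0.0983] n 1038 filter z 0.0923 tilt deg lid x,y [0.0399 0.7717] side +y 0.0932 -y 0.0914 +x 0.0923 -x 0.0923
```

Request:
carry_out:
  targets: "0 1 0 -0.8 0; 0 1 0 -0.8 0; 0 1 0 0 0; 0 1 0 0 0; 0 1 0 0 0; 0 1 0 0 0; 0 1 0 0 0; 0 0.6 0 0 0; 0 0 0 0 0; 0 0 0 0 0"

```text
clock: 18.43
tool_pos: [0.5619, 0.2462, 0.2602]
eef_rot: [0.57, 0.42, -0.569, 0.419]
contact_force: [-1.0, -0.1, 3.9]
opening: 0.002
```

Request:
carry_out:
  targets: "0 -5 0 0 0; 0 -7 0 2 0; 0 0 0 12 0; 0 0 0 24 0; 0 0 0 30 0; 0 0 0 30 0; 0 0 0 22 0; 0 0 0 10 0; 0 4 0 3 0; 0 2 0 0 0; 0 0 0 0 0; 0 0 0 0 0"

```text
clock: 19.43
tool_pos: [0.5227, 0.1207, 0.2654]
eef_rot: [0.569, 0.42, -0.568, 0.42]
contact_force: [-0.6, 1.0, -0.2]
opening: 0.004
```

```bash
python3 - <<'E'
from plant import r, eyes
from h import *
tilt(r,eyes)
E
```

```text
19.43 [0.5227 0.1207 0.2654] r [ 0.0004 -0.0631] F [-0.6297  1.0222 -0.2018] n 422 filter z 0.0910 tilt deg lid x,y [ 0.3985 -0.6937] side +y 0.0902 -y 0.0918 +x 0.0915 -x 0.0905
```

Request:
carry_out:
  targets: "0 0.8 0 1.5 0; 0 0.8 0 1.5 0; 0 1 0 0 0; 0 1 0 0 0; 0 1 0 0 0; 0 1 0 0 0; 0 1 0 0 0; 0 0.8 0 0 0; 0 0 0 0 0; 0 0 0 0 0"

```text
clock: 20.32
tool_pos: [0.5215, 0.1156, 0.2584]
eef_rot: [-0.569, -0.419, 0.569, -0.419]
contact_force: [-1.4, -1.5, 3.1]
opening: 0.005
```

```bash
python3 - <<'E'
from plant import r, eyes
from h import *
tilt(r,eyes)
E
```

```text
20.32 [0.5215 0.1156 0.2584] r [ 0.0007 -0.0683] F [-1.4416 -1.5086  3.1127] n 373 filter z 0.0893 tilt deg lid x,y [0.0552 0.8006] side +y 0.0903 -y 0.0884 +x 0.0894 -x 0.0893
```

Request:
carry_out:
  targets: "0 -5 0 0 0; 0 -7 0 -2 0; 0 0 0 -12 0; 0 0 0 -24 0; 0 0 0 -30 0; 0 0 0 -30 0; 0 0 0 -22 0; 0 0 0 -10 0; 0 4 0 -3.5 0; 0 2 0 0 0; 0 0 0 0 0; 0 0 0 0 0"

```text
clock: 21.37
tool_pos: [0.5609, 0.2415, 0.2641]
eef_rot: [-0.569, -0.418, 0.571, -0.419]
contact_force: [0.4, 0.5, 0.1]
opening: 0.005
```

```bash
python3 - <<'E'
from plant import r, eyes
from h import *
tilt(r,eyes,"pics/s12.png")
E
```

```text
21.37 [0.5609 0.2415 0.2641] r [0.0011 0.0636] F [0.4491 0.471  0.1385] n 1034 filter z 0.0894 tilt deg lid x,y [0.1165 1.011 ] side +y 0.0906 -y 0.0882 +x 0.0895 -x 0.0893
```

View pics/s12.png

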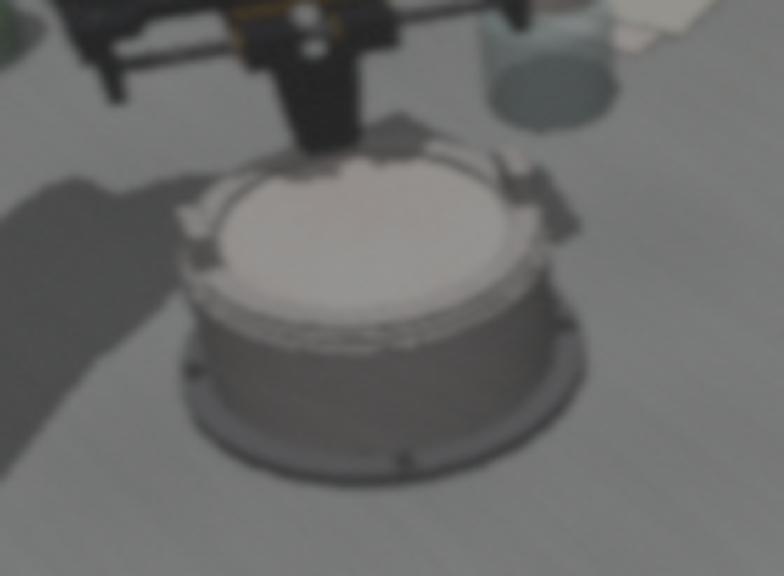

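Request:
carry_out:
  targets: "0 1 0 -1 0; 0 1 0 -1 0; 0 1 0 0 0; 0 1 0 0 0; 0 1 0 0 0; 0 1 0 0 0; 0 1 0 0 0; 0 0.5 0 0 0; 0 0 0 0 0; 0 0 0 0 0"

```text
clock: 22.25
tool_pos: [0.5618, 0.2457, 0.2573]
eef_rot: [0.57, 0.42, -0.569, 0.419]
contact_force: [-0.6, 1.0, 5.3]
opening: 0.005
```

```bash
python3 - <<'E'
from plant import r, eyes
from h import *
tilt(r,eyes)
E
```

```text
22.25 [0.5618 0.2457 0.2573] r [0.0007 0.0679] F [-0.5811  0.982   5.3024] n 999 filter z 0.0880 tilt deg lid x,y [ 0.2017 -0.7027] side +y 0.0872 -y 0.0888 +x 0.0882 -x 0.0877
```

Request:
carry_out:
  targets: "0 -5 0 0 0; 0 -7 0 2 0; 0 0 0 12 0; 0 0 0 24 0; 0 0 0 30 0; 0 0 0 30 0; 0 0 0 22 0; 0 0 0 10 0; 0 4 0 3.5 0; 0 2 0 0 0; 0 0 0 0 0; 0 0 0 0 0"

```text
clock: 23.3
tool_pos: [0.5224, 0.1197, 0.2624]
eef_rot: [0.569, 0.42, -0.568, 0.42]
contact_force: [0.6, 0.1, 0.5]
opening: 0.003
```

```bash
python3 - <<'E'
from plant import r, eyes
from h import *
tilt(r,eyes)
E
```

```text
23.3 [0.5224 0.1197 0.2624] r [ 0.0004 -0.0641] F [0.6311 0.1026 0.5279] n 413 filter z 0.0880 tilt deg lid x,y [ 0.3124 -0.5072] side +y 0.0875 -y 0.0886 +x 0.0884 -x 0.0877
```

Request:
carry_out:
  targets: "0 1 0 0.7 0; 0 1 0 0.7 0; 0 1 0 0.6 0; 0 1 0 0 0; 0 1 0 0 0; 0 1 0 0 0; 0 0.8 0 0 0; 0 0 0 0 0; 0 0 0 0 0"

```text
clock: 24.1
tool_pos: [0.5215, 0.1158, 0.2565]
eef_rot: [0.569, 0.419, -0.569, 0.419]
contact_force: [-0.8, -0.6, 6.2]
opening: 0.006
```

```bash
python3 - <<'E'
from plant import r, eyes
from h import *
tilt(r,eyes)
E
```

```text
24.1 [0.5215 0.1158 0.2565] r [ 0.0006 -0.0681] F [-0.7941 -0.6353  6.1584] n 365 filter z 0.0870 tilt deg lid x,y [-0.0567  0.5604] side +y 0.0876 -y 0.0863 +x 0.0869 -x 0.0870
```

Request:
carry_out:
  targets: "0 -5 0 0 0; 0 -7 0 -2 0; 0 0 0 -12 0; 0 0 0 -24 0; 0 0 0 -30 0; 0 0 0 -30 0; 0 0 0 -22 0; 0 0 0 -10 0; 0 4 0 -3.5 0; 0 2 0 0 0; 0 0 0 0 0; 0 0 0 0 0"

```text
clock: 25.15
tool_pos: [0.5609, 0.2414, 0.2618]
eef_rot: [-0.569, -0.418, 0.571, -0.419]
contact_force: [0.5, -0.3, -0.4]
opening: 0.007
```

```bash
python3 - <<'E'
from plant import r, eyes
from h import *
tilt(r,eyes)
E
```

```text
25.15 [0.5609 0.2414 0.2618] r [0.0012 0.0636] F [ 0.4735 -0.2893 -0.365 ] n 1027 filter z 0.0869 tilt deg lid x,y [0.0705 0.5974] side +y 0.0876 -y 0.0862 +x 0.0870 -x 0.0868
```

Request:
carry_out:
  targets: "0 1 0 -1 0; 0 1 0 -1 0; 0 1 0 0 0; 0 1 0 0 0; 0 1 0 0 0; 0 1 0 0 0; 0 0.7 0 0 0; 0 0 0 0 0; 0 0 0 0 0"

```text
clock: 25.95
tool_pos: [0.5617, 0.2454, 0.2565]
eef_rot: [0.57, 0.419, -0.569, 0.419]
contact_force: [-1.9, -0.7, 9.8]
opening: 0.005
```

```bash
python3 - <<'E'
from plant import r, eyes
from h import *
tilt(r,eyes)
E
```

```text
25.95 [0.5617 0.2454 0.2565] r [0.0008 0.0676] F [-1.9306 -0.6839  9.7838] n 1006 filter z 0.0865 tilt deg lid x,y [ 0.1019 -0.1391] side +y 0.0864 -y 0.0867 +x 0.0866 -x 0.0864
```

Request:
carry_out:
  targets: "0 0.3 0 0 0; 0 0.3 0 0 0; 0 0 0 0 0"

```text
clock: 26.25
tool_pos: [0.5617, 0.2454, 0.2564]
eef_rot: [0.57, 0.419, -0.569, 0.419]
contact_force: [-2.9, -0.5, 13.8]
opening: 0.006
```

Request:
carry_out:
  targets: "0 0.3 0 0 0; 0 0.2 0 0 0; 0 0 0 0 0; 0 0 0 0 0"

```text
clock: 26.58
tool_pos: [0.5617, 0.2453, 0.2564]
eef_rot: [0.57, 0.42, -0.569, 0.419]
contact_force: [-4.0, -0.5, 16.9]
opening: 0.002
```

Request:
carry_out:
  targets: "0 -3 0 0 0; 0 -7 0 0 0; 0 -4 0 2 0; 0 0 0 12 0; 0 0 0 24 0; 0 0 0 30 0; 0 0 0 30 0; 0 0 0 22 0; 0 0 0 10 0; 0 5 0 4 0; 0 2 0 0 0; 0 0 0 0 0; 0 0 0 0 0"

```text
clock: 27.67
tool_pos: [0.5223, 0.1192, 0.2608]
eef_rot: [0.569, 0.42, -0.569, 0.42]
contact_force: [-0.1, 0.4, 1.4]
opening: 0.003
```

```bash
python3 - <<'E'
from plant import r, eyes
from h import *
tilt(r,eyes)
E
```

```text
27.67 [0.5223 0.1192 0.2608] r [ 0.0004 -0.0646] F [-0.0618  0.3601  1.4122] n 419 filter z 0.0865 tilt deg lid x,y [ 0.1375 -0.4353] side +y 0.0860 -y 0.0870 +x 0.0867 -x 0.0864
```

Request:
carry_out:
  targets: "0 1 0 0.8 0; 0 1 0 0.7 0; 0 1 0 0 0; 0 1 0 0 0; 0 1 0 0 0; 0 0.7 0 0 0; 0 0.5 0 0 0; 0 0 0 0 0; 0 0 0 0 0"

```text
clock: 28.47
tool_pos: [0.5215, 0.116, 0.2564]
eef_rot: [0.57, 0.419, -0.569, 0.419]
contact_force: [-2.9, -0.4, 14.2]
opening: 0.002
```

Request:
carry_out:
  targets: "0 0.3 0 0 0; 0 0.3 0 0 0; 0 0 0 0 0"

```text
clock: 28.72
tool_pos: [0.5214, 0.116, 0.2564]
eef_rot: [0.57, 0.419, -0.569, 0.419]
contact_force: [-3.7, -1.0, 18.6]
opening: 0.006
```

Request:
carry_out:
  targets: "0 -3 0 0 0; 0 -7 0 0 0; 0 -4 0 -2 0; 0 0 0 -12 0; 0 0 0 -24 0; 0 0 0 -30 0; 0 0 0 -30 0; 0 0 0 -22 0; 0 0 0 -10 0; 0 5 0 -4 0; 0 2 0 0 0; 0 0 0 0 0; 0 0 0 0 0"

```text
clock: 29.8
tool_pos: [0.5611, 0.2419, 0.2611]
eef_rot: [-0.569, -0.418, 0.571, -0.419]
contact_force: [0.1, -0.6, 0.3]
opening: 0.004
```

```bash
python3 - <<'E'
from plant import r, eyes
from h import *
tilt(r,eyes)
E
```

```text
29.8 [0.5611 0.2419 0.2611] r [0.0012 0.0641] F [ 0.0812 -0.5918  0.2735] n 1014 filter z 0.0864 tilt deg lid x,y [0.0471 0.0122] side +y 0.0864 -y 0.0864 +x 0.0864 -x 0.0863
```

Level all round now (tilt ≈0.05°). Firm push on the +y side again.

Request:
carry_out:
  targets: "0 1 0 -0.8 0; 0 1 0 -0.7 0; 0 1 0 0 0; 0 1 0 0 0; 0 0.9 0 0 0; 0 0.7 0 0 0; 0 0.5 0 0 0; 0 0.4 0 0 0; 0 0 0 0 0; 0 0 0 0 0"

```text
clock: 30.68
tool_pos: [0.5616, 0.2453, 0.2564]
eef_rot: [0.57, 0.419, -0.569, 0.419]
contact_force: [-3.4, -1.6, 10.7]
opening: 0.003
```

Request:
carry_out:
  targets: "0 0.3 0 0 0; 0 0.3 0 0 0; 0 0.2 0 0 0; 0 0 0 0 0; 0 0 0 0 0"

```text
clock: 31.1
tool_pos: [0.5616, 0.2452, 0.2564]
eef_rot: [0.57, 0.419, -0.569, 0.419]
contact_force: [-5.9, -1.1, 17.3]
opening: 0.005
```

Request:
carry_out:
  targets: "0 -3 0 0 0; 0 -7 0 0 0; 0 -4 0 2 0; 0 0 0 12 0; 0 0 0 24 0; 0 0 0 30 0; 0 0 0 30 0; 0 0 0 22 0; 0 0 0 10 0; 0 5 0 4 0; 0 2 0 0 0; 0 0 0 0 0; 0 0 0 0 0"

```text
clock: 32.18
tool_pos: [0.5222, 0.1192, 0.2607]
eef_rot: [0.569, 0.42, -0.568, 0.42]
contact_force: [0.1, 0.5, 0.3]
opening: 0.005
```

Request:
carry_out:
  targets: "0 1 0 0.8 0; 0 1 0 0.7 0; 0 1 0 0 0; 0 1 0 0 0; 0 1 0 0 0; 0 0.7 0 0 0; 0 0.5 0 0 0; 0 0 0 0 0; 0 0 0 0 0"

```text
clock: 32.93
tool_pos: [0.5215, 0.1161, 0.2564]
eef_rot: [0.57, 0.42, -0.569, 0.419]
contact_force: [-2.1, -0.0, 14.3]
opening: 0.002
```

Request:
carry_out:
  targets: "0 0.2 0 0 0; 0 0.2 0 0 0; 0 0 0 0 0; 0 0 0 0 0; 0 -2 0 0 0; 0 -6 0 0 0; 0 -15 0 0 0; 0 -25 0 0 0; 0 -25 0 -20 0; 0 -25 0 -30 0; 0 -20 0 -30 0; 0 -10 0 -10 0; 0 0 0 0 0; 0 0 0 0 0; 0 0 0 0 0"

```text
clock: 34.18
tool_pos: [0.5475, 0.2003, 0.3815]
eef_rot: [-0.569, -0.419, 0.571, -0.419]
contact_force: [-0.3, -0.4, -0.1]
opening: 0.003
```

```bash
python3 - <<'E'
from plant import r, eyes
from h import *
tilt(r,eyes,"pics/s20.png")
p,P=filt(r,eyes);cv2.imwrite("pics/w20.png",p)
c=np.array([.541,.181]);D=P[...,:2]-c;rr=np.hypot(D[...,0],D[...,1])
for lo,hi in((.0,.05),(.062,.070)):
    m=(rr>lo)&(rr<hi)&(abs(P[...,2]-.09)<.02);Q=P[m];x=np.linalg.lstsq(np.c_[Q[:,:2]-c,np.ones(len(Q))],Q[:,2],rcond=None)[0];print(lo,len(Q),x[2],np.degrees(x[:2]))
E
```

```text
34.18 [0.5475 0.2003 0.3815] r [0.0005 0.0204] F [-0.3251 -0.3693 -0.1135] n 1008 filter z 0.0865 tilt deg lid x,y [ 0.0507 -0.0131] side +y 0.0864 -y 0.0865 +x 0.0865 -x 0.0864
34.2333 [0.5476 0.2    0.3814] [-0.465  -0.3994 -0.2601] [-0.0478  0.0992 -0.0074] filter z 0.0008906597535366378 slope deg [-0.0361 -0.0324]
0.0 6112 0.08648631263365861 [-0.0202  0.0228]
0.062 2171 0.09155015585307248 [-0.0286 -0.1572]
```

View pics/s20.png

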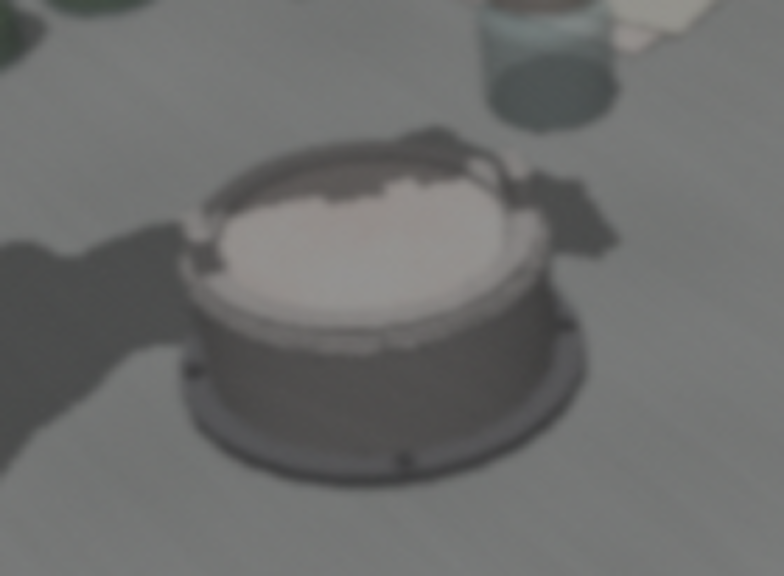

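View pics/w20.png

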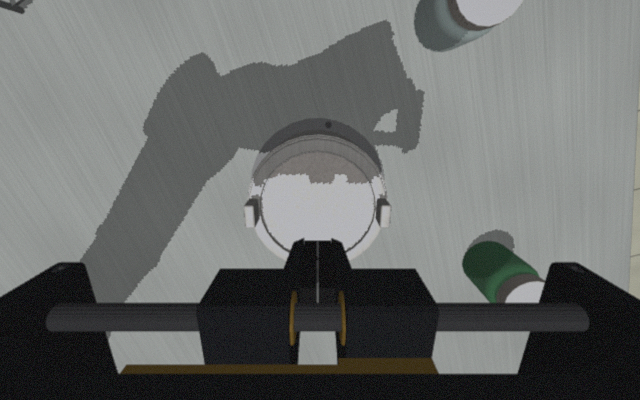

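```bash
python3 -c "
from plant import r
print(r.finish_job())"
```

```text
the job is handed in; nothing more can be done
None
```

The canister is closed: the lid's flange sits home on the edge all round. I handed the job in at about 34 s of the 72 s allowed.

- **Placing:** I lifted the lid by lug_b with a 38 N grip. It hung level, and I lowered it onto the beads and let go. It came to rest level, about 10.5 mm above home.
- **Pressing:** I pressed alternately on the rim's +y and −y sides, about 66 mm from the axis, at roughly 12 mm/s or slower. Measured tilt stayed under about 1.8°.
- **Firm pushes:** Each side got two firm pushes, measured at 17 N and 17 N on +y, and 19 N and over 14 N on −y. I did not read the force at the end of that last −y push. Every time, both sides stopped hard at the same tool height (0.2564 m).

**Last checks:**
- **Level:** The side camera showed a tilt of 0.05° or less, and all four sides within 0.1 mm.
- **Filter:** Its face read 86.5 mm against 85.5 mm expected. The wrist camera also read the canister's edge about 0.7 mm high, so I put this down to calibration.
- **One disagreement:** A rough fit to the rim ring in the wrist view gave 0.16° of tilt. The filter fit in the same view gave about 0.02°, so I trusted that one.
- **Surroundings:** The gripper was clear of everything, and the jars showed no sign of having been touched. The lamp was out of view in the last pictures, but the arm never went near it.

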